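# Hold the inspection lamp over the filter window

### The job

Lift the black bar-shaped inspection lamp up over the prong tips and off its two-pronged hook stand, carry it over the upright splash guard, and bring it to the exhaust filter so that its light shines into the mesh window. Finish while still holding the lamp steady: light face down and level, about 2 cm above the window's raised frame, centred over the window and lined up with its long sides, without touching it. Do not bump the lamp into the guard or the filter, and leave the other things on the bench where they are.

Things in the scene. Friction and masses are not known exactly. Their poses are not given: they have to be found in the camera images.
- lamp_grip (a point): Centre of the lamp's grey handle bar: 130 long (y), 16 wide (x), 16 mm tall. It lies above and along the lamp, its centre 93 mm above the light face, on uprights at y = -60 and +60 mm, 55 mm free below it. At the start it rests on the stand's prongs, which pass under it at y = -38 and +38 mm; its middle is free to pinch across x from above. z is up; same either way round.
- lamp_face (a point): Centre of the lamp's underside, the light face, 93 mm straight below the handle bar's centre. The lamp (about 250 g) is a black bar 160 long (y) x 40 wide (x) x 30 mm tall with the handle bar above it; x across, y along it, z up.
- stand: Fixed hook stand; origin on the bench under the hanging lamp. Two steel prongs (8 mm thick, tops 200 mm high) under the handle bar point to its -x from a post at x = +105 mm (200 mm high); they end at x = -28 mm in tips turned up 14 mm. The lamp, its y along the stand's y, must rise over 14 but under 47 mm (then its body meets the prongs from below), then go 55 mm or more to the stand's -x to be free.
- guard: Fixed upright splash guard of sheet aluminium standing between the stand and the filter: 320 long (its x), 6 thick (y; its foot 44 wide), 170 mm tall; origin at the middle of its foot on the bench, z up.
- filter: Fixed exhaust filter: a dark steel canister 100 mm across lying along its own y on two black saddles, 252 mm long, a round flange at its -y end, a rectangular mesh window on top; origin on the bench under the window's centre, z up.
- filter_window (a point): Centre of the mesh window, level with the top of its raised aluminium frame, 140 mm above the bench. The frame is 160 long (along the filter's y) x 60 mm wide (x) and is the filter's highest part.
- jar: Bystander, loose: closed amber glass jar with steel lid, 52 mm across, 85 mm tall, standing near the guard. Leave it alone.
- socket: Bystander, loose: upright steel wrench socket, 32 mm across, 55 mm tall, standing near the guard. Leave it alone.
- can: Bystander, loose: plain aluminium can, 52 mm across, 125 mm tall, standing near the guard. Leave it alone.
- bush: Bystander, loose: brass ring, 44 mm across, 30 mm tall, lying flat near the guard. Leave it alone.
- wrench: Bystander, loose: steel wrench lying flat beyond the far end of the guard. Leave it alone.
There are look-alikes about, which are no part of the job. What is shaped like the stand but orange is not meant.

How it is judged:
By the outcome, as a careful person would: the job done as asked, in the order asked, and still so for the second after the job is handed in, while the arm keeps its last pose, push and grip.
It also fails if it takes over 54 s, if anything falls off the work surface, if the arm or the gripper's body presses on something with over 40 N, if the wrist force passes 120 N, or if a joint passes its speed limit or range.

### The arm

A 7-joint arm with a two-finger parallel gripper is mounted at the origin on the work surface. World frame = base frame: x ahead of the robot, y to its left, z up, the work surface at z = 0. Lengths are in m, angles in rad, forces in N, time in s.
With the tool pointing down it reaches from about 0.375 to 0.925 m from the base axis. Payload 3.1 kg.
Tool frame: the origin (TCP) lies between the finger pads; the fingertips stand 19 mm ahead of it and the grasp point (between the pads) is the TCP; z points along the fingers, y is the direction in which the jaws open and shut (so a half turn about z gives the same grasp; the last joint's range is limited). The gripper opens to 85 mm and grips with 20 to 120 N. Pads are 22 mm wide; open, the fingers measure 114 mm over their backs; the gripper's body (76 mm by 85 mm) begins 54 mm behind the grasp point. The pads swing forward as they close: fully open they stand 13 mm farther back than shut.
Start: joints at [1.05, 0.383, 0.044, 1.598, -0.018, 1.161, -0.05], TCP at [0.267, -0.593, 0.224] pointing down, gripper open.
Joint ranges: [-2.61, 2.61], [-0.41, 2.15], [-1.48, 1.57], [0, 2.5], [-1.57, 4.71], [0.05, 1.97], [-2.85, 2.85]. Speed limits (rad/s): [2.79, 2.79, 3.14, 3.14, 3.14, 3.14, 3.14].

### API

Orientations are given as a unit quaternion [x, y, z, w].
In Python, from bench import move_ptp, movel, move_j, move_gripper, pause, inverse_kinematics, read_camera, camera_params, MotionError, sign_off, look_for, tip_of, read_time_s, read_qpos, read_joint_vel, read_effort, read_eef_pos, read_tcp_rot, read_ft_force, read_ft_torque, read_finger_gap gives the robot as it stands. Calls block until the motion is done:
- move_ptp(position, orientation): joint-space move of the TCP to a pose.
- movel(position, orientation=None, speed=0.15): straight line of the TCP; orientation=None keeps the orientation; speed is the mean speed in m/s.
- move_j(angles): joint-space move.
- move_gripper(opening, effort=None): finger opening in m; effort is the grip in N (None keeps the last); returns when the fingers have stopped.
- pause(seconds).
- inverse_kinematics(position, orientation): joint angles nearest the present ones, or None.
- read_camera(name): name is "side" or "top"; returns the picture (420x560x3 uint8, red, green, blue); there is no depth.
- camera_params(name): a dict with "K" (3x3 intrinsics, pixels), "dist_coeffs" ([k1, k2, p1, p2, k3] as OpenCV has them; the pictures are not rectified), "camera_from_world" (4x4, takes a point from world to camera coordinates). Camera axes: x right, y down, z forward; pixel columns grow to the right and rows downward; lengths in m; the calibration is good to about 2 mm. A picture is of the moment at which its call begins. camera_params takes no time and is no camera call.
A pose or a line that the arm cannot do raises MotionError and nothing moves.
- sign_off(): hands the job in, once; it reports no verdict.
Trained networks look in the newest picture that a camera, given by its name, has taken for a name from the list of things; names that differ only in an ending like _2 or _b are one class to them, and where a whole thing is asked for, a point or a joint stands for the part that bears it (a point fixed in the world has none). Each returns a list of dicts, best first, with "confidence" (0 to 1); they miss things now and then, are a little off and sometimes report something else, mostly with a low value. They report only what shows in the picture. A call takes as long as a camera call. They do not tell look-alikes from the thing itself.
- look_for(camera, name): "at" ([column, row] in pixels, amid what is visible of it).
- tip_of(camera, name): "at" ([column, row] in pixels: a listed point, or the origin of a listed thing).
Readings, each from a call of its own:
- read_time_s(): time.
- read_qpos(): joint angles.
- read_joint_vel(): joint speeds.
- read_effort(): joint torques, N m.
- read_eef_pos(): TCP position.
- read_tcp_rot(): TCP orientation.
- read_ft_force(): force on the tool from outside, world axes, zero at the start.
- read_ft_torque(): the same for the moment, N m.
- read_finger_gap(): finger opening in m.
Only numpy, scipy, OpenCV 4.12 (cv2) and the standard library are available. Lean on these libraries where they do the work, as an engineer would, in place of code of your own. Each camera call takes 0.05 s, during which the arm holds its last target.

## Working session

There is one attempt and no reset: what is moved stays moved. The work goes in short steps, each a Python script; the robot and the scene stay as the last script left them, time stands still between calls to the robot, and variables do not carry over. Pictures are saved under pics/ and viewed, and the job is handed in when it is done.

```bash
ls; mkdir -p pics; python3 - <<'E'
from bench import *
import cv2,numpy as np
for c in ["side","top"]:
    im=read_camera(c); cv2.imwrite(f"pics/{c}0.png",im[:,:,::-1])
    p=camera_params(c); print(c,p["K"],p["dist_coeffs"],np.round(p["camera_from_world"],4))
    for n in ["lamp_grip","lamp_face","stand","guard","filter","filter_window"]:
        print(n,[(np.round(d["at"],1).tolist(),round(d["confidence"],2)) for d in tip_of(c,n)])
print(read_time_s(), read_tcp_rot(), read_finger_gap())
E
```

```text
pics
side [[515.31906796   0.         284.72445913]
 [  0.         515.31906796 211.48660569]
 [  0.           0.           1.        ]] [-0.19091246  0.          0.          0.          0.        ] [[-0.0305 -0.9994  0.0148  0.1274]
 [-0.6707  0.0095 -0.7417  0.4852]
 [ 0.7411 -0.0326 -0.6706  1.0519]
 [ 0.      0.      0.      1.    ]]
lamp_grip [([210.7, 227.6], 0.69)]
lamp_face [([212.4, 250.2], 0.59)]
stand [([216.8, 285.9], 0.81), ([122.2, 285.5], 0.73)]
guard [([321.6, 268.7], 0.63)]
filter [([294.3, 239.0], 0.74)]
filter_window [([440.6, 218.6], 0.78)]
top [[469.14152854   0.         270.8798764 ]
 [  0.         469.14152854 213.0170864 ]
 [  0.           0.           1.        ]] [-0.12503173  0.          0.          0.          0.        ] [[ 0.0035 -0.9999 -0.0106  0.1236]
 [-0.9817 -0.0015 -0.1902  0.592 ]
 [ 0.1902  0.0111 -0.9817  1.3376]
 [ 0.      0.      0.      1.    ]]
lamp_grip [([205.1, 260.2], 0.77)]
lamp_face [([209.2, 262.9], 0.7)]
stand [([131.0, 262.9], 0.98), ([212.9, 264.6], 0.75)]
guard [([311.1, 249.2], 0.97)]
filter [([412.3, 238.4], 0.77), ([211.1, 262.0], 0.37), ([202.7, 259.0], 0.34)]
filter_window [([421.8, 227.0], 0.87), ([212.9, 263.4], 0.72)]
0.7 [9.77736105e-01 2.09838286e-01 1.93181825e-05 4.64509820e-05] 0.08549227081748084
```

View pics/side0.png

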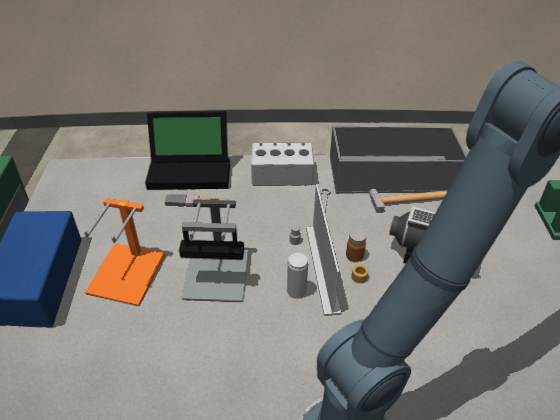

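View pics/top0.png

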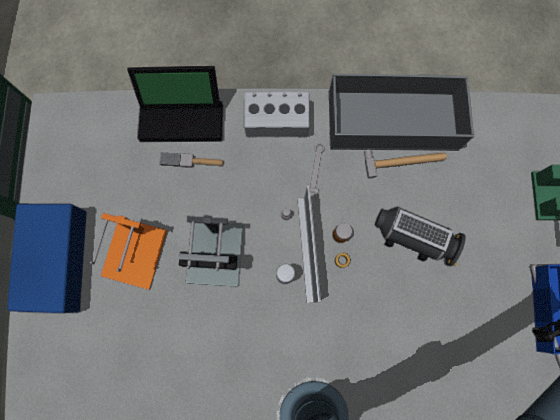

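```bash
python3 - <<'E'
import cv2
a=cv2.imread("pics/side0.png");b=cv2.imread("pics/top0.png")
cv2.imwrite("pics/side0c.png",cv2.resize(a[180:320,80:280],None,fx=4,fy=4,interpolation=2))
cv2.imwrite("pics/top0c.png",cv2.resize(b[190:330,90:290],None,fx=4,fy=4,interpolation=2))
cv2.imwrite("pics/top0f.png",cv2.resize(b[140:300,330:500],None,fx=3.7,fy=3.7,interpolation=2))
E
```

```text
(no output)
```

View pics/side0c.png

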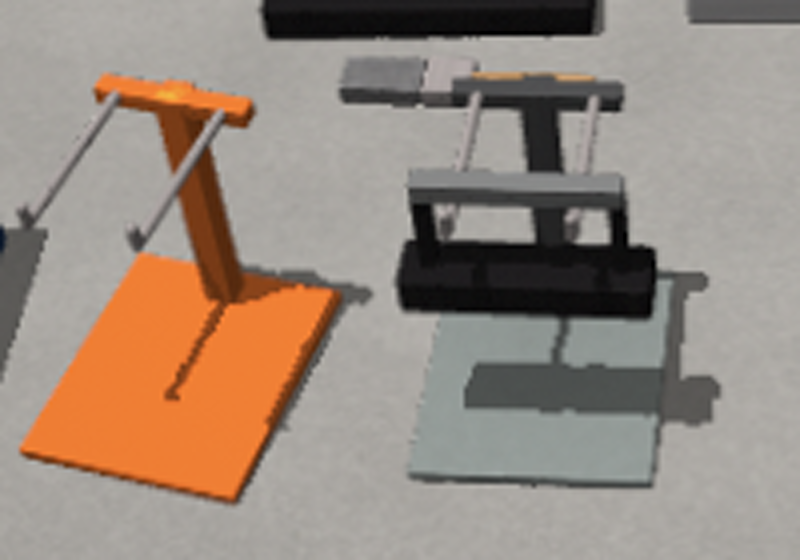

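View pics/top0c.png

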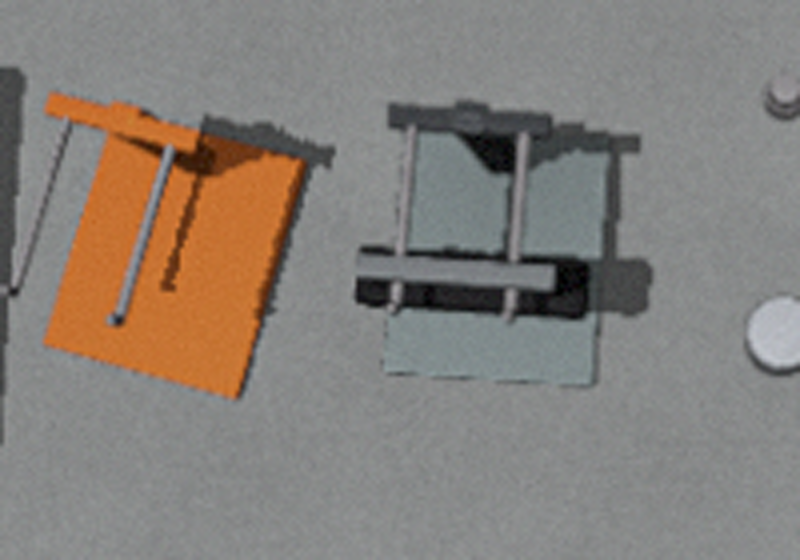

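View pics/top0f.png

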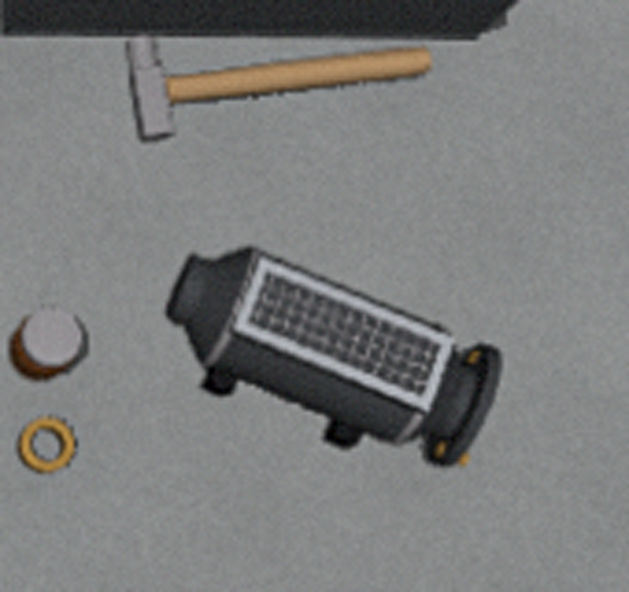

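The side view shows the lamp on the grey stand at about (211,235). The top view shows it at (205,260), and the filter window at (422,227).

Things that could be taken for the stand or lamp:
- the orange stand, top (131,263), which is empty and excluded by the task
- the black laptop, top (180,120)
- the brush and hammer

My choice is the grey stand holding the black bar at top (205,260), and the close crops confirm it. Next I'll rectify onto planes of known height and measure.

```bash
cat > h.py <<'E'
from bench import *
import cv2,numpy as np
def proj(c,P):
    p=camera_params(c);T=np.array(p["camera_from_world"])
    r,_=cv2.Rodrigues(T[:3,:3]); q,_=cv2.projectPoints(np.asarray(P,float).reshape(-1,1,3),r,T[:3,3],np.array(p["K"]),np.array(p["dist_coeffs"]))
    return q.reshape(-1,2)
def unproj(c,uv,z):
    p=camera_params(c);T=np.array(p["camera_from_world"])
    n=cv2.undistortPoints(np.asarray(uv,float).reshape(-1,1,2),np.array(p["K"]),np.array(p["dist_coeffs"])).reshape(-1,2)
    d=np.c_[n,np.ones(len(n))]@T[:3,:3]; o=-T[:3,:3].T@T[:3,3]
    return o+d*((z-o[2])/d[:,2])[:,None]
def rect(c,im,z,cx,cy,half,s=0.0005):
    # rectified: rows: x decreasing downward, cols: y decreasing rightward
    n=int(2*half/s); i,j=np.mgrid[0:n,0:n]
    P=np.c_[(cx+half-i*s).ravel(),(cy+half-j*s).ravel(),np.full(n*n,z)]
    q=proj(c,P).astype(np.float32).reshape(n,n,2)
    return cv2.remap(im,q[...,0],q[...,1],cv2.INTER_CUBIC)
E
python3 - <<'E'
from h import *
print(unproj("top",[[205.1,260.2]],.216),unproj("side",[[210.7,227.6]],.208))
print(unproj("top",[[421.8,227]],.14),unproj("side",[[440.6,218.6]],.14),unproj("top",[[212.9,264.6]],0),unproj("side",[[216.8,285.9]],0))
print("guard",unproj("top",[[311.1,249.2]],0),"orange",unproj("top",[[131,262.9]],0))
a=cv2.imread("pics/side0.png");b=cv2.imread("pics/top0.png")
L=unproj("top",[[205.1,260.2]],.216)[0]; W=unproj("top",[[421.8,227]],.14)[0]
f=lambda c,im,z,C: rect(c,im,z,C[0],C[1],.12,.0008)
o=np.vstack([np.hstack([f("top",b,.216,L),f("side",a,.216,L)]),np.hstack([f("top",b,.14,W),f("side",a,.14,W)])])
cv2.imwrite("pics/rect.png",o);print(o.shape,L,W)
E
```

```text
[[0.4361166  0.29337746 0.216     ]] [[0.44005169 0.29444943 0.208     ]]
[[ 0.53635648 -0.2995436   0.14      ]] [[ 0.53566502 -0.30762806  0.14      ]] [[0.44239704 0.30187375 0.        ]] [[0.43207792 0.29526686 0.        ]]
guard [[0.49039926 0.00242299 0.        ]] orange [[0.44544549 0.55662921 0.        ]]
(600, 600, 3) [0.4361166  0.29337746 0.216     ] [ 0.53635648 -0.2995436   0.14      ]
```

View pics/rect.png

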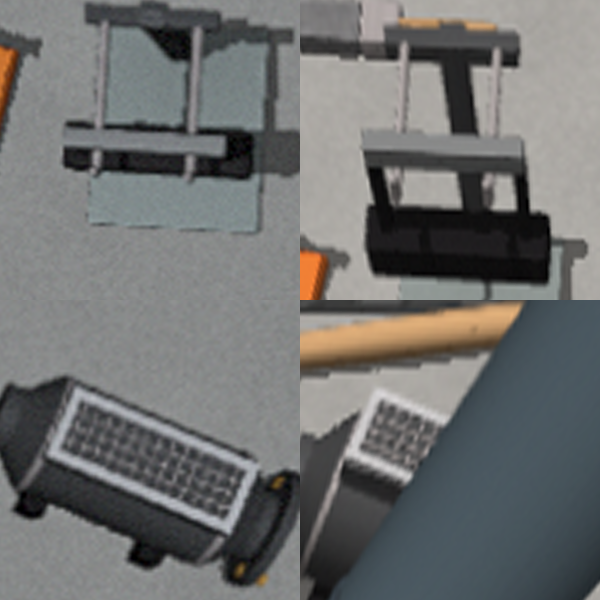

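```bash
cat >> h.py <<'E'
from scipy.optimize import minimize
def fitrect(c,im,z,x0,L,W,a=.003):
    """x0=(x,y,yaw); rectangle long L along local y. maximise brightness step inside->outside along the border"""
    g=cv2.GaussianBlur(cv2.cvtColor(im,cv2.COLOR_BGR2GRAY),(0,0),.6).astype(np.float32)
    t=np.linspace(-.46,.46,80)
    def bd(l,w): 
        return np.r_[np.c_[np.full(80,w/2),t*L],np.c_[np.full(80,-w/2),t*L],np.c_[t[::2]*W,np.full(40,l/2)],np.c_[t[::2]*W,np.full(40,-l/2)]]
    def samp(p,l,w):
        b=bd(l,w);cs,sn=np.cos(p[2]),np.sin(p[2])
        P=np.c_[p[0]+cs*b[:,0]-sn*b[:,1],p[1]+sn*b[:,0]+cs*b[:,1],np.full(len(b),z)]
        q=proj(c,P).astype(np.float32)
        return cv2.remap(g,q[:,:1].copy(),q[:,1:].copy(),cv2.INTER_LINEAR).ravel()
    def cost(v):
        p=[x0[0]+v[0]/1000,x0[1]+v[1]/1000,x0[2]+v[2]/100]
        return -np.mean(np.clip(samp(p,L-2*a,W-2*a)-samp(p,L+2*a,W+2*a),-60,90))
    best=min((minimize(cost,[dx,dy,da],method="Nelder-Mead",options=dict(initial_simplex=np.array([[dx,dy,da],[dx+3,dy,da],[dx,dy+3,da],[dx,dy,da+3]]))) for dx in(-3,0,3) for dy in(-3,0,3) for da in(-2,2)),key=lambda r:r.fun)
    v=best.x;return np.array([x0[0]+v[0]/1000,x0[1]+v[1]/1000,x0[2]+v[2]/100]),-best.fun
def overlay(c,im,z,p,L,W,fn,f=4,h=70):
    cs,sn=np.cos(p[2]),np.sin(p[2])
    q=proj(c,[[p[0]+cs*a-sn*b,p[1]+sn*a+cs*b,z] for a,b in((W/2,L/2),(W/2,-L/2),(-W/2,-L/2),(-W/2,L/2))])
    m=q.mean(0).astype(int)-h; o=cv2.resize(im[m[1]:m[1]+2*h,m[0]:m[0]+2*h],None,fx=f,fy=f,interpolation=2)
    cv2.polylines(o,[((q-m+.5)*f-.5).astype(np.int32)],True,(0,0,255),1);cv2.imwrite(fn,o)
E
python3 - <<'E'
from h import *
a=cv2.imread("pics/side0.png");b=cv2.imread("pics/top0.png")
p,s=fitrect("top",b,.216,(.443,.298,-.055),.130,.016,.002);print(p,np.degrees(p[2]),s)
overlay("top",b,.216,p,.13,.016,"pics/o1.png")
p2,s=fitrect("side",a,.216,p,.130,.016,.002);print(p2,np.degrees(p2[2]),s)
overlay("side",a,.216,p,.13,.016,"pics/o2.png")
w,s=fitrect("top",b,.14,(.528,-.3017,-np.arctan(75/180)),.160,.060);print(w,np.degrees(w[2]),s)
overlay("top",b,.14,w,.16,.06,"pics/o3.png")
o=np.hstack([cv2.resize(cv2.imread(f"pics/o{i}.png"),(266,266),interpolation=3) for i in(1,2,3)]);cv2.imwrite("pics/o.png",o)
for P,n in(([p[0],p[1],.208],'g'),([w[0],w[1],.2],'w')):
  for d in (0,np.pi/2,-np.pi/2,np.pi):
    yaw=(p if n=='g' else w)[2]+np.pi/2+d  # tool y across bar(x local)
    ang=(p if n=='g' else w)[2]+d
    # tool z down; tool y = dir(ang)
    from scipy.spatial.transform import Rotation as R
    y=np.array([np.cos(ang),np.sin(ang),0]);z=np.array([0,0,-1.]);x=np.cross(y,z)
    q=R.from_matrix(np.c_[x,y,z]).as_quat()
    r=inverse_kinematics(P,q);print(n,d,None if r is None else np.round(r,2))
print(read_time_s())
E
```

```text
Traceback (most recent call last):
  File "h.py", line 33, in fitrect
    best=min((minimize(cost,[dx,dy,da],method="Nelder-Mead",options=dict(initial_simplex=np.array([[dx,dy,da],[dx+3,dy,da],[dx,dy+3,da],[dx,dy,da+3]]))) for dx in(-3,0,3) for dy in(-3,0,3) for da in(-2,2)),key=lambda r:r.fun)
  File "h.py", line 33, in <genexpr>
    best=min((minimize(cost,[dx,dy,da],method="Nelder-Mead",options=dict(initial_simplex=np.array([[dx,dy,da],[dx+3,dy,da],[dx,dy+3,da],[dx,dy,da+3]]))) for dx in(-3,0,3) for dy in(-3,0,3) for da in(-2,2)),key=lambda r:r.fun)
              ~~~~~~~~^^^^^^^^^^^^^^^^^^^^^^^^^^^^^^^^^^^^^^^^^^^^^^^^^^^^^^^^^^^^^^^^^^^^^^^^^^^^^^^^^^^^^^^^^^^^^^^^^^^^^^^^^^^^^^^^^^^^^^^^^^^^^^^^^^
  File "h.py", line 32, in cost
    return -np.mean(np.clip(samp(p,L-2*a,W-2*a)-samp(p,L+2*a,W+2*a),-60,90))
                            ~~~~^^^^^^^^^^^^^^^
  File "h.py", line 28, in samp
    q=proj(c,P).astype(np.float32)
      ~~~~^^^^^
  File "h.py", line 4, in proj
    p=camera_params(c);T=np.array(p["camera_from_world"])
ValueError: time passes only in moves, steps and waits
```

```bash
python3 - <<'E'
s=open('h.py').read()
s=s.replace("def proj(","import functools\n_cp=camera_params\n@functools.cache\ndef camera_params(c): return _cp(c)\ndef proj(",1)
s=s.replace("def rect(","""from scipy.spatial.transform import Rotation as R
def quat(ang):
    y=np.array([np.cos(ang),np.sin(ang),0]);z=np.array([0,0,-1.]);return R.from_matrix(np.c_[np.cross(y,z),y,z]).as_quat()
def rect(""",1)
open('h.py','w').write(s)
E
python3 - <<'E'
from h import *
a=cv2.imread("pics/side0.png");b=cv2.imread("pics/top0.png")
p,s=fitrect("top",b,.216,(.443,.298,-.055),.130,.016,.002);print(p,np.degrees(p[2]),s)
overlay("top",b,.216,p,.13,.016,"pics/o1.png")
p2,s=fitrect("side",a,.216,p,.130,.016,.002);print(p2,np.degrees(p2[2]),s)
overlay("side",a,.216,p,.13,.016,"pics/o2.png")
w,s=fitrect("top",b,.14,(.528,-.3017,-np.arctan(75/180)),.160,.060);print(w,np.degrees(w[2]),s)
overlay("top",b,.14,w,.16,.06,"pics/o3.png")
o=np.hstack([cv2.resize(cv2.imread(f"pics/o{i}.png"),(266,266),interpolation=3) for i in(1,2,3)]);cv2.imwrite("pics/o.png",o)
for P,n in(([p[0],p[1],.208],'g'),([w[0],w[1],.2],'w')):
  for d in (0,np.pi):
    q=quat((p if n=='g' else w)[2]+d)
    r=inverse_kinematics(P,q);print(n,d,None if r is None else np.round(r,2))
print(read_time_s())
E
```

```text
[ 0.44306112  0.29804674 -0.06033078] -3.456698821721712 42.73622131347656
[ 0.44172087  0.30337381 -0.05304234] -3.0391020855630355 15.323136329650879
[ 0.52830631 -0.30121145 -0.40687777] -23.312378746878608 76.77275085449219
g 0 [ 0.33  0.43 -1.2   1.85  0.44  1.16 -1.08]
g 3.141592653589793 [ 0.35  0.45 -1.23  1.85  0.46  1.17  2.04]
w 0 [ 0.65  0.34 -0.24  1.72  0.09  1.1  -0.03]
w 3.141592653589793 [-0.48  0.77  1.38  1.77 -0.78  1.3  -2.46]
0.7
```

View pics/o.png

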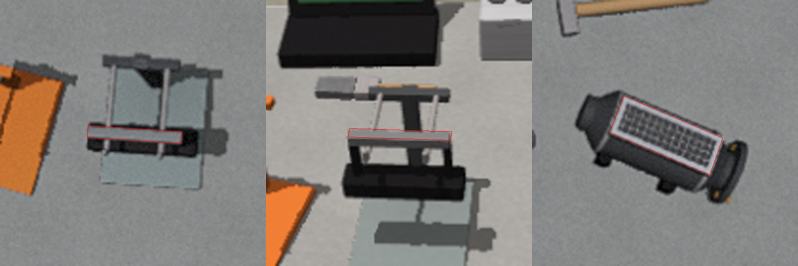

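```bash
python3 - <<'E'
from h import *
G=np.array([.4431,.2980]);th=-.0603
x,y,_=read_eef_pos()
movel([x,y,.34],speed=.2)
j=np.array(read_qpos());print(np.round(j,2));j[0]-=1.74;j[6]=.65
move_j(j.tolist()); print(read_eef_pos(),np.round(read_qpos(),2),read_time_s())
q=quat(th);r=inverse_kinematics([*G,.32],q);print(np.round(r,2))
move_ptp([*G,.32],q)
move_gripper(.06)
print(read_eef_pos(),np.round(read_qpos(),2),read_time_s(),read_finger_gap(),inverse_kinematics([*G,.208],q))
for c in["side","top"]: cv2.imwrite(f"pics/{c}1.png",read_camera(c)[:,:,::-1])
E
```

```text
[ 1.05  0.31  0.05  1.45 -0.02  1.38 -0.05]
[0.53968361 0.36108072 0.3387211 ] [-0.69  0.31  0.05  1.45 -0.02  1.38  0.65] 4.8833
[-0.84  0.09  0.19  1.76 -0.02  1.29 -0.71]
[0.44322791 0.29807824 0.31994123] [-0.84  0.09  0.19  1.76 -0.02  1.29 -0.71] 6.4917 0.05999822283244818 [-0.83540793  0.17958569  0.18419402  1.90135667 -0.03742911  1.06392224
 -0.69623484]
```

View pics/side1.png

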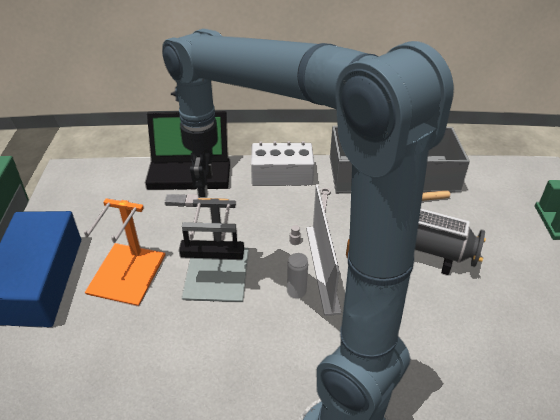

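View pics/top1.png

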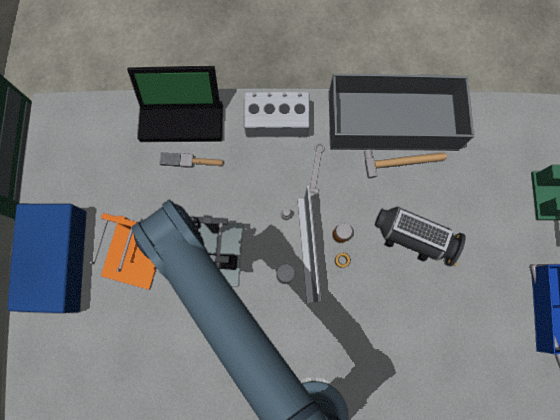

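The rectangle fits agree with the given sizes. The gripper is now above the handle bar, about (205,225) in the side view, and the orange stand is well clear. Next I'll descend and pinch the bar.

```bash
python3 - <<'E'
from h import *
G=np.array([.4431,.2980])
f0=np.array(read_ft_force())
movel([*G,.209],speed=.1)
print(read_eef_pos(),np.array(read_ft_force())-f0,np.array(read_tcp_rot()),quat(-.0603))
cv2.imwrite("pics/side2.png",cv2.resize(read_camera("side")[120:300,130:290,::-1],None,fx=3.3,fy=3.3))
E
```

```text
[0.44367976 0.29844129 0.20985354] [-0.05382379  0.14280702 -0.81758249] [7.28100254e-01 6.85470087e-01 8.81795346e-04 4.72451612e-05] [0.72810146 0.68546938 0.         0.        ]
```

View pics/side2.png

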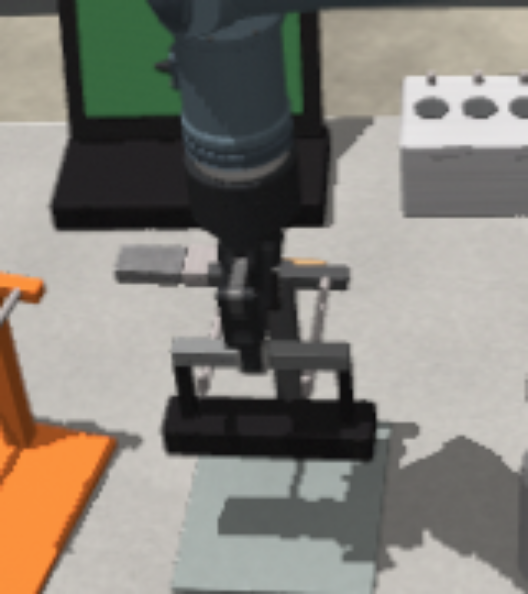

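The near finger is at crop (252,355), in front of the bar and close to its middle, between the prongs. I'll close the gripper and lift 30 mm.

```bash
python3 - <<'E'
from h import *
move_gripper(.008,70); 
print(read_finger_gap(),read_eef_pos(),read_ft_force(),read_ft_torque())
x,y,z=read_eef_pos()
movel([.4431,.298,.209+.030],speed=.06)
pause(.2);print(read_finger_gap(),read_eef_pos(),read_ft_force(),read_ft_torque(),read_time_s())
for c in["side","top"]: cv2.imwrite(f"pics/{c}3.png",read_camera(c)[:,:,::-1])
a=cv2.imread("pics/side3.png");cv2.imwrite("pics/side3c.png",cv2.resize(a[120:300,130:290],None,fx=3.3,fy=3.3))
E
```

```text
0.0077092654662716 [0.44285057 0.298172   0.20925089] [-1.89799293  1.30773241  1.99384674] [-0.01979097  0.28977966 -0.03341925]
0.008277808709576676 [0.44277635 0.29776023 0.23847459] [ 0.36351161 -0.1266573   0.3767936 ] [0.00210648 0.00796723 0.05550752] 9.2917
```

View pics/side3c.png

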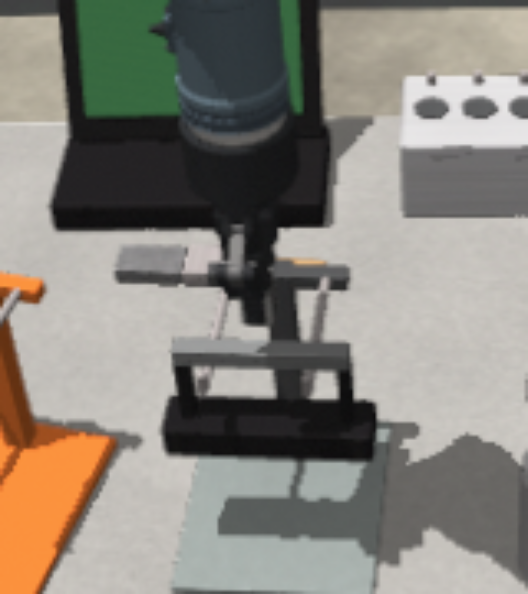

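The grip missed: the gap closed to 8 mm and the lamp has not moved. Before trying again I'll compare where the fingertips should appear with where they are in the pictures.

```bash
python3 - <<'E'
from h import *
f=lambda P:np.round((proj("side",P)-[130,120])*3.3)
print("tip pred pic3",f([[.4428,.2978,.2195],[.4428,.2978,.2385]]))
print("pic2 near tip",f([[.411,.30,.19],[.411,.30,.20],[.475,.296,.19]]))
print("bar top ends",f([[.4431-.0603*-.065*-1,.298+.065,.216],[.4431,.298-.065,.216],[.4431,.298,.216],[.4351,.298,.2],]))
b=cv2.imread("pics/top3.png");o=cv2.resize(b[180:320,120:280],None,fx=5,fy=5,interpolation=2)[:600]
cv2.imwrite("pics/top3c.png",o)
print((proj("top",[[.4428,.2978,.2195]])-[120,180])*5,read_eef_pos(),read_qpos())
a=cv2.imread("pics/side3.png");cv2.imwrite("pics/side3d.png",cv2.resize(a[170:270,160:270],None,fx=6,fy=6,interpolation=2))
E
```

```text
tip pred pic3 [[261. 341.]
 [258. 322.]]
pic2 near tip [[258. 401.]
 [257. 391.]
 [270. 340.]]
bar top ends [[171. 349.]
 [350. 343.]
 [261. 344.]
 [262. 368.]]
[[416.35426854 387.43832468]] [0.44289812 0.2978062  0.23857138] [-0.83769407  0.14892741  0.18472124  1.86875718 -0.0300786   1.12738788
 -0.70236158]
```

View pics/side3d.png

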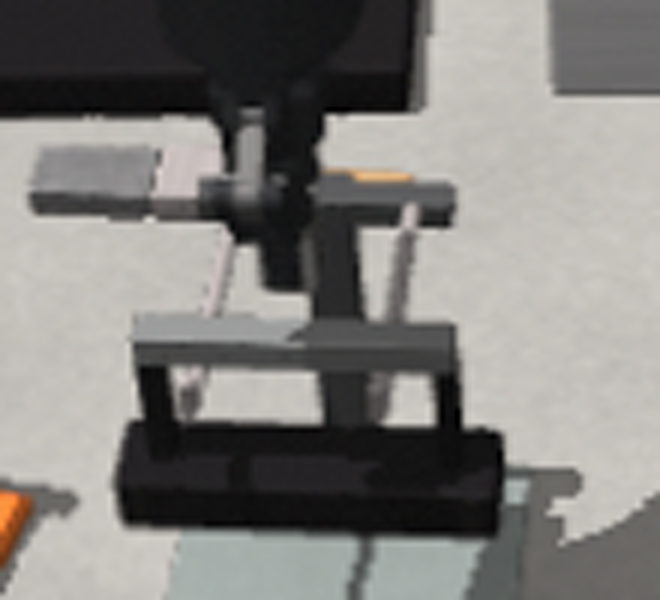

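View pics/top3c.png

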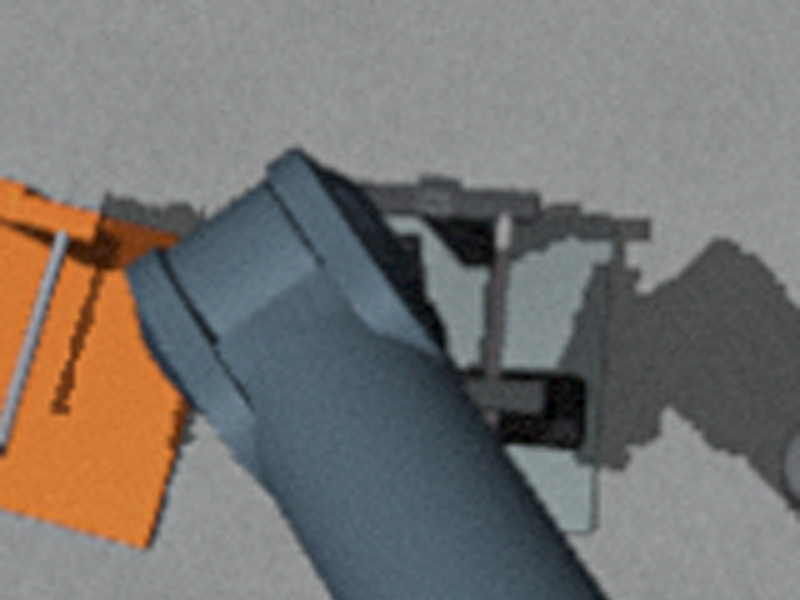

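The closed fingertips appear at side crop row 320, but the robot's readings predict row 341. So the fingers are roughly 13 to 20 mm off, in either z or x. I'll raise and tilt the tool so both cameras can see the tips, then triangulate.

```bash
python3 - <<'E'
from h import *
print(proj("top",[[0,0,0]]),proj("side",[[0,0,0]]))
movel([.4431,.298,.36],speed=.25)
j=np.array(read_qpos());j[5]-=.85;move_j(j.tolist());pause(.2)
P=np.array(read_eef_pos());Rm=R.from_quat(read_tcp_rot()).as_matrix();np.savez("tilt.npz",P=P,R=Rm)
tip=P+.019*Rm[:,2]
print(P,tip,Rm[:,1],read_finger_gap(),read_time_s())
os=[]
for c in["side","top"]:
    im=read_camera(c)[:,:,::-1].copy();cv2.imwrite(f"pics/{c}4.png",im)
    q=proj(c,[tip])[0];print(c,q,proj(c,[P]));m=q.astype(int)-50
    o=cv2.resize(im[m[1]:m[1]+100,m[0]:m[0]+100],None,fx=4,fy=4,interpolation=2)
    print("orig",m);cv2.circle(o,tuple(((q-m+.5)*4).astype(int).tolist()),3,(0,0,255),1);os.append(o)
cv2.imwrite("pics/t4.png",np.hstack(os))
E
```

```text
[[313.10985101 415.34449583]] [[344.40629271 438.86636247]]
[0.63928521 0.44930888 0.47113201] [0.65057002 0.45801342 0.45856681] [ 0.79610973 -0.21619994  0.56521402] 0.008591330229524487 11.2083
side [142.45246653  92.64321375] [[144.36811544  90.23550463]]
orig [92 42]
top [117.79226165 151.87231278] [[119.41598248 154.96238366]]
orig [ 67 101]
```

View pics/t4.png

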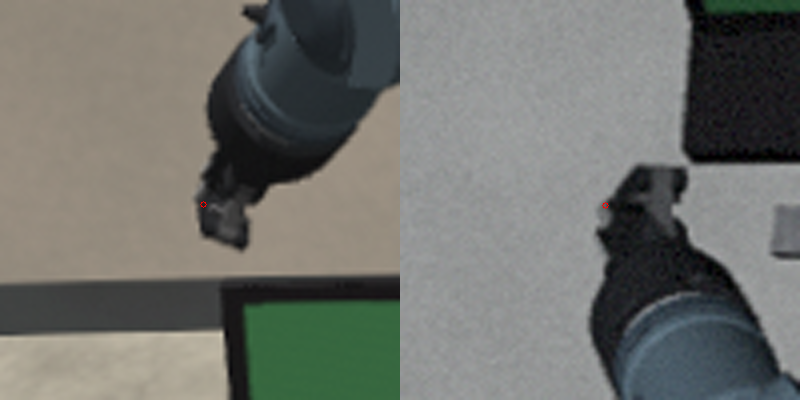

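View pics/top4.png

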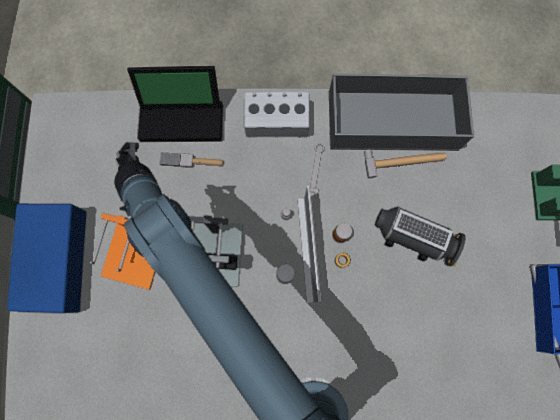

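```bash
python3 - <<'E'
from h import *
os=[]
for c,(x,y) in(("side",(147,95)),("top",(130,155))):
    im=cv2.imread(f"pics/{c}4.png");o=im[y-25:y+25,x-25:x+25]
    os.append(np.clip(cv2.resize(o,(400,400),interpolation=2).astype(float)*1.8,0,255).astype(np.uint8))
cv2.imwrite("pics/t4z.png",np.hstack(os))
E
```

```text
(no output)
```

View pics/t4z.png

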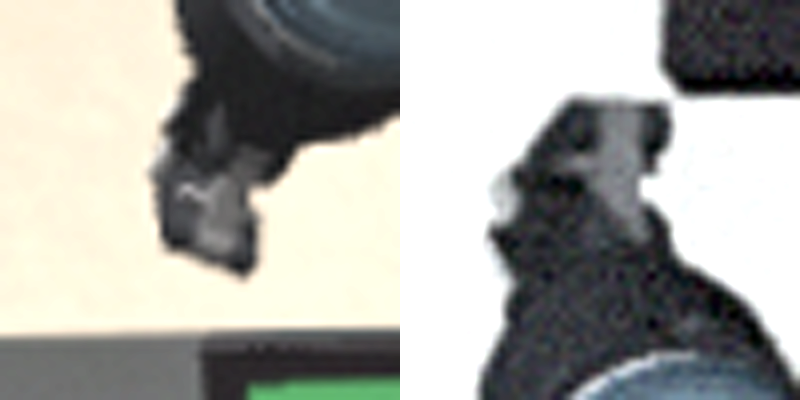

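```bash
python3 - <<'E'
from h import *
d=np.load("tilt.npz");P=d["P"];Rm=d["R"]
def ray(c,uv):
    T=np.array(camera_params(c)["camera_from_world"]);a=unproj(c,[uv],0)[0];o=-T[:3,:3].T@T[:3,3];v=a-o;return o,v/np.linalg.norm(v)
def tri(us,ut):
    A=np.zeros((3,3));b=np.zeros(3);rs=[ray("side",us),ray("top",ut)]
    for o,v in rs: M=np.eye(3)-np.outer(v,v);A+=M;b+=M@o
    X=np.linalg.solve(A,b);return X,[np.linalg.norm((np.eye(3)-np.outer(v,v))@(X-o)) for o,v in rs]
X,e=tri((147.6,102.3),(132.5,142.5));print(X,e,"in tool frame",Rm.T@(X-P))
X,e=tri((147.6,102.3),(129.5,142.5));print(X,e,"in tool frame",Rm.T@(X-P))
# project tool-frame grid
for n,p in (("tip",[0,0,.019]),("tcp",[0,0,0]),("body",[0,0,-.054]),("y+",[0,.03,-.02]),("y-",[0,-.03,-.02]),("flange",[0,0,-.15])):
    W=P+Rm@np.array(p);print(n,(proj("side",[W])[0]-[122,70])*8,(proj("top",[W])[0]-[105,130])*8+[400,0])
q=np.array(read_qpos());print(q,Rm)
E
```

```text
[0.69049562 0.45181105 0.40661781] [np.float64(0.008189586724796836), np.float64(0.008189586724796956)] in tool frame [-0.0355954   0.00376381  0.07422701]
[0.69030637 0.45513234 0.40744675] [np.float64(0.004766599794829724), np.float64(0.004766599794829958)] in tool frame [-0.03230109  0.00336361  0.075088  ]
tip [163.61973221 181.14571002] [502.33809318 174.97850225]
tcp [178.9449235  161.88403704] [515.32785982 199.6990693 ]
body [224.99605032 104.21453147] [554.59318375 274.25089079]
y+ [223.76156772  51.10857904] [539.65164899 120.29267262]
y- [167.20822357 232.4842171 ] [519.73670086 330.43707167]
flange [317.225097   -10.34115499] [634.28139271 424.77437907]
[-0.84652366  0.06678266  0.18743032  1.7054843  -0.01275486  0.52140349
 -0.71736931] [[-0.1159649   0.79610973  0.59393724]
 [ 0.86218975 -0.21619994  0.45813362]
 [ 0.49313383  0.56521402 -0.66132605]]
```

```bash
python3 - <<'E'
from h import *
d=np.load("tilt.npz");P=d["P"];Rm=d["R"]
def ray(c,uv):
    T=np.array(camera_params(c)["camera_from_world"]);a=unproj(c,[uv],0)[0];o=-T[:3,:3].T@T[:3,3];v=a-o;return o,v/np.linalg.norm(v)
def tri(us,ut):
    A=np.zeros((3,3));b=np.zeros(3);rs=[ray("side",us),ray("top",ut)]
    for o,v in rs: M=np.eye(3)-np.outer(v,v);A+=M;b+=M@o
    X=np.linalg.solve(A,b);return X,np.linalg.norm((np.eye(3)-np.outer(rs[0][1],rs[0][1]))@(X-rs[0][0]))
for s in((157,165),(160,150),(157,175)):
  for t in((497,195),(500,205),(492,232)):
    X,e=tri((122+s[0]/8,70+s[1]/8),(105+(t[0]-400)/8,130+t[1]/8));print(s,t,np.round(e,4),"tool",np.round(Rm.T@(X-P),4))
E
python3 - <<'E'
from h import *
# fresh: open gripper in this pose for comparison
move_gripper(.08,70)
os=[]
for c,(x,y) in(("side",(147,95)),("top",(130,155))):
    im=read_camera(c)[:,:,::-1].copy();cv2.imwrite(f"pics/{c}5.png",im);o=im[y-25:y+25,x-25:x+25]
    os.append(np.clip(cv2.resize(o,(400,400),interpolation=2).astype(float)*1.8,0,255).astype(np.uint8))
cv2.imwrite("pics/t5z.png",np.hstack(os));print(read_time_s(),read_finger_gap())
E
```

```text
(157, 165) (497, 195) 0.0007 tool [ 0.0045 -0.001   0.0058]
(157, 165) (500, 205) 0.0011 tool [ 0.0046 -0.0024  0.002 ]
(157, 165) (492, 232) 0.0001 tool [ 0.0071 -0.0065 -0.0078]
(160, 150) (497, 195) 0.0007 tool [ 0.0058  0.0013 -0.0005]
(160, 150) (500, 205) 0.001 tool [ 0.006  -0.0001 -0.0043]
(160, 150) (492, 232) 0.0001 tool [ 0.0084 -0.0042 -0.0139]
(157, 175) (497, 195) 0.0004 tool [ 0.0033 -0.0025  0.0098]
(157, 175) (500, 205) 0.0008 tool [ 0.0035 -0.0039  0.0059]
(157, 175) (492, 232) 0.0004 tool [ 0.006 -0.008 -0.004]
12.0917 0.08019780785942283
```

View pics/t5z.png

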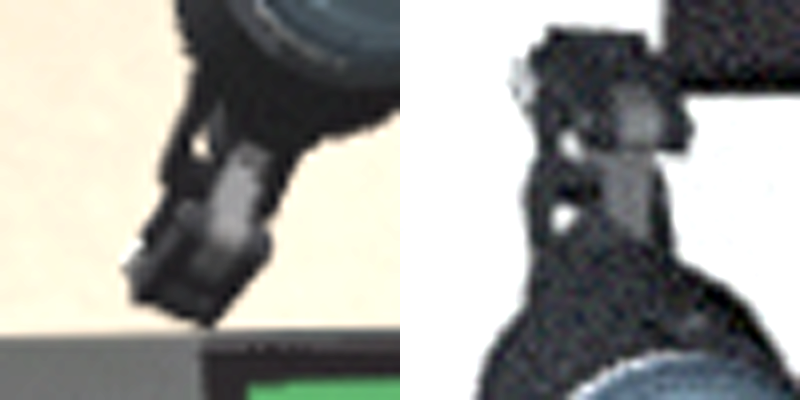

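In both cameras the real fingertips sit about 15 mm farther back along the tool than stated, and about 4 mm towards world +y. That fits the miss, since the jaws closed just above the bar. I'll go 16 mm lower, which is safe either way (tips at 0.174 to 0.19, lamp body top at 0.145), and shift by -4 mm in y.

```bash
python3 - <<'E'
from h import *
q=quat(-.0603)
move_gripper(.06)
move_ptp([.4431,.294,.33],q)
movel([.4431,.294,.24],q,speed=.2)
movel([.4431,.294,.194],q,speed=.06)
print(read_eef_pos(),read_ft_force())
move_gripper(.0,70)
print(read_finger_gap(),read_eef_pos(),read_ft_force(),read_ft_torque(),read_time_s())
im=read_camera("side")[:,:,::-1];cv2.imwrite("pics/side6.png",im);cv2.imwrite("pics/side6c.png",cv2.resize(im[170:270,160:270],None,fx=6,fy=6,interpolation=2))
E
```

```text
[0.44341076 0.29417744 0.19430502] [-0.65385299  0.76504191  0.55507279]
0.01378724386698188 [0.443398   0.29425674 0.19463004] [-0.85915415  0.38955351  3.2839484 ] [-0.03478404  0.16515195  0.04451655] 15.4583
```

View pics/side6c.png

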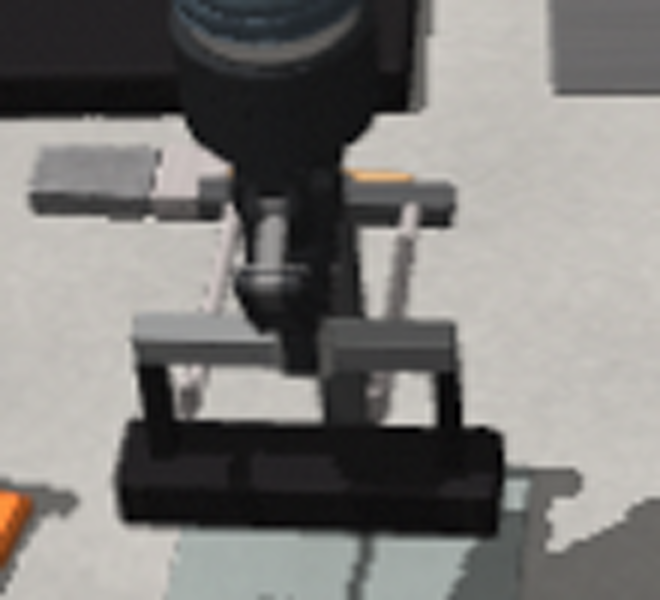

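The jaws are on the bar, with the gap at 13.8 mm and the near finger centred at crop column 300 (bar 135 to 457). The tips barely reach the bar's underside, so I'll regrasp 9 mm deeper.

```bash
python3 - <<'E'
from h import *
q=quat(-.0603)
move_gripper(.055)
movel([.4431,.294,.185],q,speed=.06)
print(read_eef_pos(),read_ft_force())
move_gripper(.0,70)
print(read_finger_gap(),read_ft_force(),read_ft_torque())
movel([.4431,.294,.215],q,speed=.08)
pause(.2);print(read_finger_gap(),read_eef_pos(),read_ft_force(),read_ft_torque(),read_time_s())
im=read_camera("side")[:,:,::-1];cv2.imwrite("pics/side7.png",im);cv2.imwrite("pics/side7c.png",cv2.resize(im[170:270,160:270],None,fx=6,fy=6,interpolation=2))
E
```

```text
[0.44252063 0.29356526 0.18408543] [ 0.60705243 -0.57903341 -0.17890092]
0.01479850490775838 [ 0.04423881 -0.77690563  0.74939914] [-0.03457424  0.11651712  0.02147868]
0.01478495234013247 [0.4426417  0.29365016 0.2142902 ] [ 0.00339168  0.63899565 -2.38225194] [0.03046741 0.04237993 0.01118399] 17.4417
```

View pics/side7c.png

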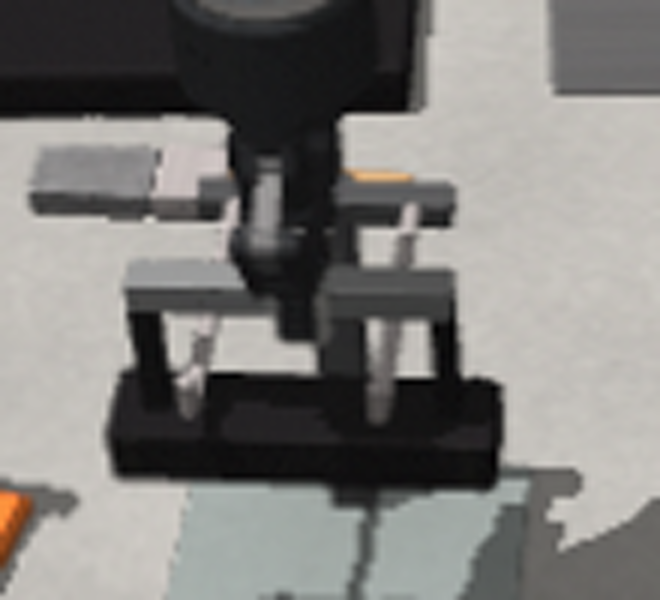

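The lamp is lifted, with Fz −2.4 N matching its 250 g and the bar level. Next I'll pull it off along the stand's −x, raise it and carry it over the guard.

```bash
python3 - <<'E'
from h import *
q=quat(-.0603)
movel([.4431-.09,.294+.0054,.215],q,speed=.1)
print(read_eef_pos(),read_ft_force(),read_ft_torque())
movel([.3531,.2994,.33],q,speed=.15)
pause(.1);print(read_eef_pos(),read_finger_gap(),np.round(read_qpos(),2),read_ft_force(),read_time_s())
for c in["side","top"]: cv2.imwrite(f"pics/{c}8.png",read_camera(c)[:,:,::-1])
E
```

```text
[0.35389913 0.29930466 0.21521792] [-0.07886398  0.42813302 -2.53087989] [ 0.02804652  0.00163502 -0.02040693]
[0.35246355 0.29866768 0.32840585] 0.014833168831168073 [-0.93 -0.06  0.13  1.9   0.01  1.31 -0.86] [-1.07557384  0.07940479 -2.43851033] 19.5583
```

View pics/side8.png

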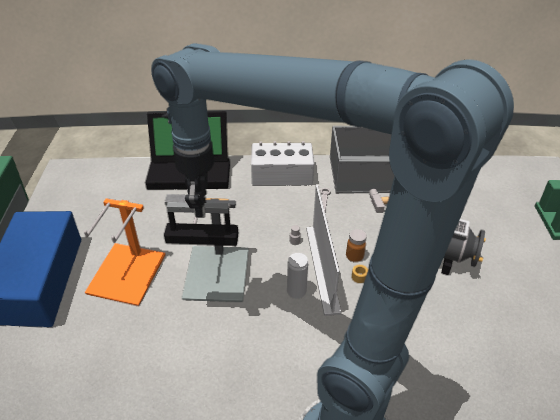

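View pics/top8.png

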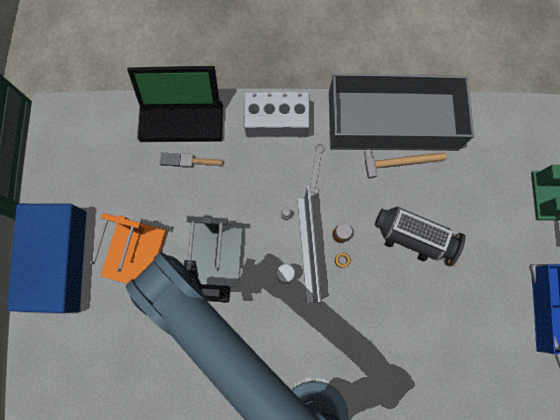

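The lamp is level and free of the stand (side view, about (200,220)), and everything else is where it was. Now I'll carry it over the guard.

```bash
python3 - <<'E'
from h import *
movel([.45,.0,.33],quat(-.23),speed=.15)
movel([.528,-.305,.33],quat(-.4069),speed=.15)
pause(.3)
print(read_eef_pos(),read_finger_gap(),np.round(read_qpos(),2),read_ft_force(),read_ft_torque(),read_time_s())
for c in["side","top"]: cv2.imwrite(f"pics/{c}9.png",read_camera(c)[:,:,::-1])
E
```

```text
[ 0.52802471 -0.30474556  0.33006506] 0.014491466113764421 [-0.22  0.3   0.85  1.6  -0.23  1.35  0.25] [-0.65090577 -0.57922715 -1.58333219] [0.01779114 0.01406719 0.00888982] 24.4583
```

View pics/side9.png

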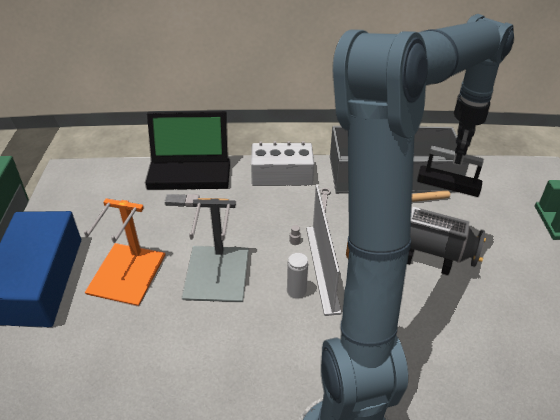

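View pics/top9.png

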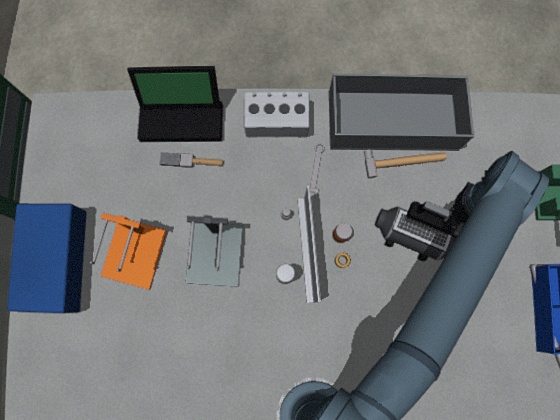

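```bash
cat >> h.py <<'E'
def boxpts(F,Rm,sx,sy,z0,z1):
    return F+np.array([[a*sx/2,b*sy/2,z] for z in(z0,z1) for a,b in((1,1),(1,-1),(-1,-1),(-1,1))])@Rm.T
def wire(c,im,F,Rm,fn,ctr,h=45,f=8):
    m=np.array(ctr)-h; o=cv2.resize(im[m[1]:m[1]+2*h,m[0]:m[0]+2*h],None,fx=f,fy=f,interpolation=2)
    o=np.clip(o.astype(float)*1.6,0,255).astype(np.uint8)
    for args,col in(((.04,.16,0,.03),(0,0,255)),((.016,.13,.085,.101),(0,255,0))):
        q=(proj(c,boxpts(F,Rm,*args))-m+.5)*f-.5
        for i in range(4):
            for a,b in((i,(i+1)%4),(i+4,(i+1)%4+4),(i,i+4)): cv2.line(o,tuple(q[a].astype(int).tolist()),tuple(q[b].astype(int).tolist()),col,1)
    cv2.imwrite(fn,o)
E
python3 - <<'E'
from h import *
a=cv2.imread("pics/side9.png");b=cv2.imread("pics/top9.png")
Rm=R.from_euler('z',-.407).as_matrix();F=np.array([.5296,-.301,.2607])
wire("side",a,F,Rm,"pics/w1.png",(452,170),40,7);wire("top",b,F,Rm,"pics/w2.png",(440,215),40,7)
E
```

```text
(no output)
```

View pics/w1.png

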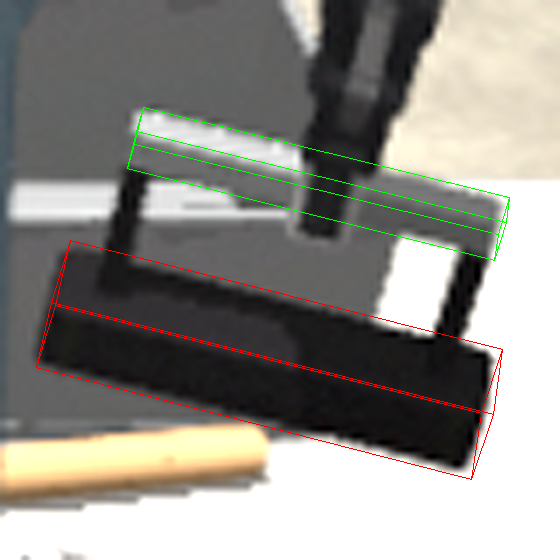

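View pics/w2.png

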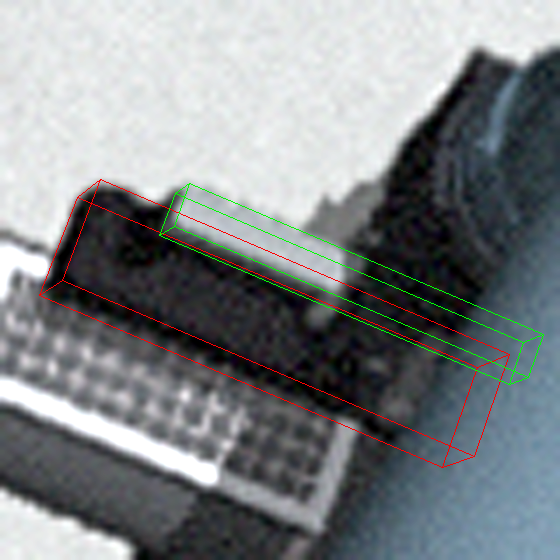

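The predicted lamp wireframe fits both views to about 1 px (2 to 3 mm), and the lamp hangs level. I'll descend to about 4 cm above the frame, then refine by fitting the bar and body in both cameras.

```bash
python3 - <<'E'
from h import *
movel([.528,-.305,.25],quat(-.4069),speed=.1)
pause(.3)
P=read_eef_pos();print(P,R.from_quat(read_tcp_rot()).as_matrix()[:,2],read_finger_gap(),read_time_s(),read_ft_force())
for c in["side","top"]: cv2.imwrite(f"pics/{c}10.png",read_camera(c)[:,:,::-1])
a=cv2.imread("pics/side10.png");b=cv2.imread("pics/top10.png")
Rm=R.from_euler('z',-.407).as_matrix();F=np.array([.5296,-.301,P[2]-.0693])
wire("side",a,F,Rm,"pics/w3.png",(452,195),40,7);wire("top",b,F,Rm,"pics/w4.png",(430,220),40,7)
E
```

```text
[ 0.5282795  -0.30515878  0.25056816] [ 9.74097588e-04 -2.77231089e-04 -9.99999487e-01] 0.014969991476666021 25.8083 [ 0.39701088  0.84168444 -2.0250167 ]
```

View pics/w3.png

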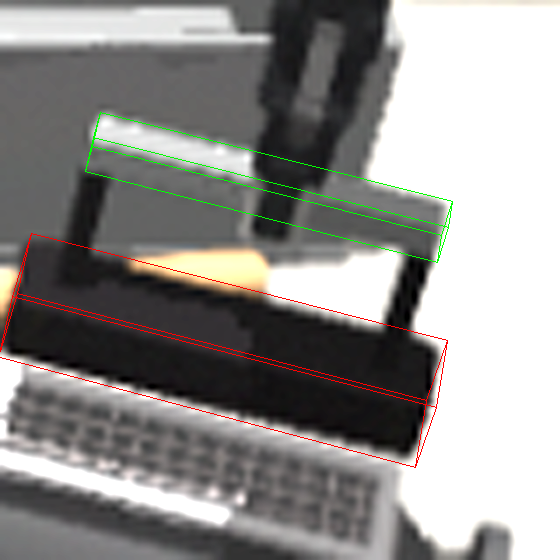

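View pics/w4.png

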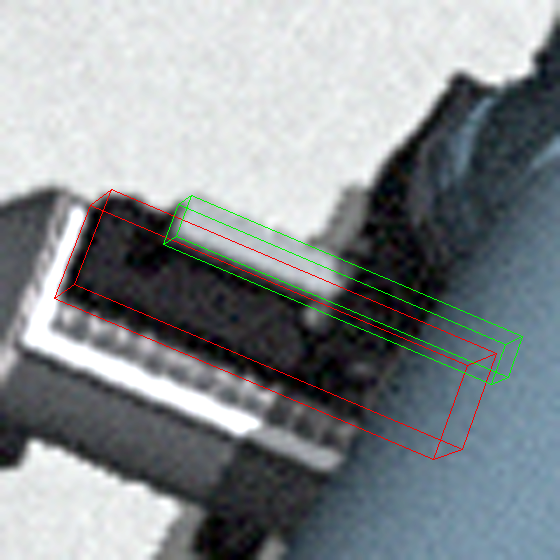

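```bash
cat >> h.py <<'E'
def hullfit(views,F0,ang,free=(1,1,0,0)):
    """views: list of (cam, im, keep(uv)->bool). fit dark body hull"""
    gs=[cv2.GaussianBlur(cv2.cvtColor(im,cv2.COLOR_BGR2GRAY),(0,0),.5).astype(np.float32) for _,im,_ in views]
    fr=np.flatnonzero(free)
    def cost(v,each=False):
        d=np.zeros(4);d[fr]=v;F=F0+d[:3]/1000;Rm=R.from_euler('z',ang+d[3]/100).as_matrix();s=[]
        for (c,_,keep),g in zip(views,gs):
            h=cv2.convexHull(proj(c,boxpts(F,Rm,.04,.16,0,.03)).astype(np.float32)).reshape(-1,2)
            ctr=h.mean(0);pts=[];nn=[]
            for i in range(len(h)):
                a,b=h[i],h[(i+1)%len(h)];L=np.linalg.norm(b-a)
                if L<2: continue
                n=np.array([b[1]-a[1],a[0]-b[0]])/L
                if n@((a+b)/2-ctr)<0:n=-n
                t=np.linspace(.08,.92,max(4,int(L*1.5)))[:,None];pts.append(a+t*(b-a));nn.append(np.repeat(n[None],len(t),0))
            p=np.vstack(pts);n=np.vstack(nn);k=keep(p);p,n=p[k],n[k]
            S=lambda q:cv2.remap(g,q[:,:1].astype(np.float32),q[:,1:].astype(np.float32),cv2.INTER_LINEAR).ravel()
            s.append(np.mean(np.clip(S(p+1.5*n)-S(p-1.5*n),-30,60)))
        return s if each else -np.mean(s)
    n=len(fr);rs=[]
    for st in ([0]*n,[3]*n,[-3]*n,[3,-3]+[0]*(n-2)):
        st=np.array(st,float)[:n];rs.append(minimize(cost,st,method="Nelder-Mead",options=dict(initial_simplex=np.vstack([st]+[st+2.5*e for e in np.eye(n)]))))
    r=min(rs,key=lambda r:r.fun);return r.x,-r.fun
E
python3 - <<'E'
from h import *
a=cv2.imread("pics/side10.png");b=cv2.imread("pics/top10.png")
F=np.array([.5296,-.301,.2506-.0693])
# top view: keep left part only (crop col<300 => px <390+43), avoid bar-shadowed upper edge right of 160
ks=lambda p:np.ones(len(p),bool)
kt=lambda p:(p[:,0]<390+300/7)&~((p[:,1]<180+ (200+(p[:,0]-390)*7*.45)/7)&(p[:,0]>390+160/7))
for nm,v in(("side",[("side",a,ks)]),("top",[("top",b,kt)]),("both",[("side",a,ks),("top",b,kt)])):
    print(nm,hullfit(v,F,-.407),hullfit(v,F,-.407,(1,1,0,1)),hullfit(v,F,-.407,(1,1,1,1)))
# window in both views
w=(.5283,-.3012,-.4069)
for c,im,i in(("top",b,1),("side",a,2)):
    print(c,fitrect(c,im,.14,w,.16,.06)); overlay(c,im,.14,w,.16,.06,f"pics/ow{i}.png",f=6,h=30)
cv2.imwrite("pics/ow.png",np.hstack([cv2.imread("pics/ow1.png"),cv2.imread("pics/ow2.png")]))
E
```

```text
side (array([0.21966336, 0.47543598]), np.float64(54.560977935791016)) (array([-0.12770342,  0.24441284,  1.038439  ]), np.float64(54.98766326904297)) (array([ 2.97201375, -0.00393431, -2.42118686,  1.04362575]), np.float64(55.0821647644043))
top (array([ 0.95002222, -2.96542716]), np.float64(59.098365783691406)) (array([2.16851815, 0.42745611, 1.46722789]), np.float64(59.146705627441406)) (array([ 2.3518001 , -0.06753628, -1.41581936,  1.68081152]), np.float64(59.142295837402344))
both (array([0.46438138, 0.41943377]), np.float64(56.47291946411133)) (array([1.09134675, 0.95040177, 2.10077227]), np.float64(56.79026794433594)) (array([ 2.37891682, -0.47490991, -2.13598212,  0.96595715]), np.float64(57.10394287109375))
top (array([ 0.52773666, -0.2995922 , -0.39926555]), np.float64(31.610612869262695))
side (array([ 0.53064323, -0.30078386, -0.38437593]), np.float64(41.990867614746094))
```

View pics/ow.png

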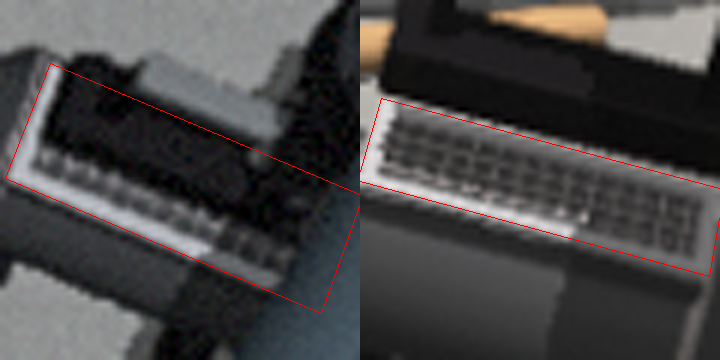

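Both views agree on the window, at about (0.529, −0.3005) with yaw −0.40. The lamp face is at about (0.530, −0.3006, 0.180), so it is aligned within 2 mm. Now the final descent to a gap of about 2 cm.

```bash
python3 - <<'E'
from h import *
movel([.527,-.305,.2315],quat(-.411),speed=.04)
pause(.5)
P=read_eef_pos();print(P,read_finger_gap(),read_time_s(),read_ft_force(),read_ft_torque(),np.abs(read_joint_vel()).max())
for c in["side","top"]: cv2.imwrite(f"pics/{c}11.png",read_camera(c)[:,:,::-1])
a=cv2.imread("pics/side11.png");b=cv2.imread("pics/top11.png")
Rm=R.from_euler('z',-.405).as_matrix();F=np.array([.529,-.3005,.160])
ks=lambda p:np.ones(len(p),bool)
kt=lambda p:(p[:,0]<390+280/7)&~((p[:,1]<180+ (210+(p[:,0]-390)*7*.45)/7)&(p[:,0]>390+150/7))
for nm,v in(("side",[("side",a,ks)]),("both",[("side",a,ks),("top",b,kt)])):
    print(nm,hullfit(v,F,-.405),hullfit(v,F,-.405,(1,1,1,1)))
wire("side",a,F,Rm,"pics/w5.png",(452,205),40,7);wire("top",b,F,Rm,"pics/w6.png",(430,220),40,7)
E
```

```text
[ 0.52703291 -0.3050268   0.23158153] 0.014770921194228457 27.025 [-0.9343427   0.23453976 -1.57758412] [ 0.01588262  0.02049397 -0.00435392] 0.002320783732809652
side (array([ 3.15604151, -0.5774269 ]), np.float64(48.40406036376953)) (array([ 45.87872679, -18.56388231, -37.30765047,   2.63412416]), np.float64(50.57090377807617))
both (array([ 2.16553164, -1.26219082]), np.float64(52.70745849609375)) (array([-6.53890968,  1.16189579,  7.49453221, -2.46732573]), np.float64(53.11357116699219))
```

View pics/w5.png

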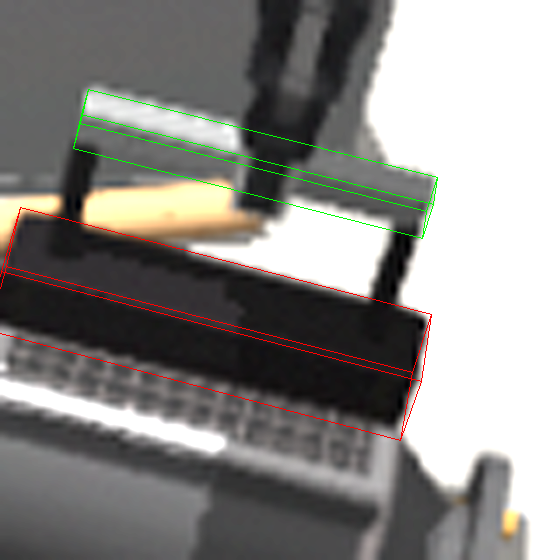

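View pics/w6.png

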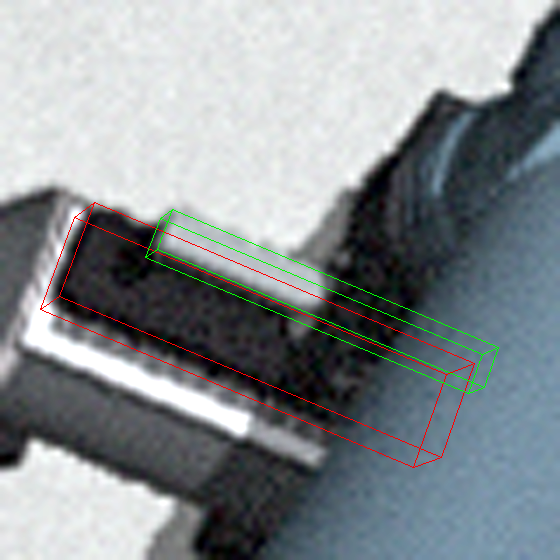

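View pics/top11.png

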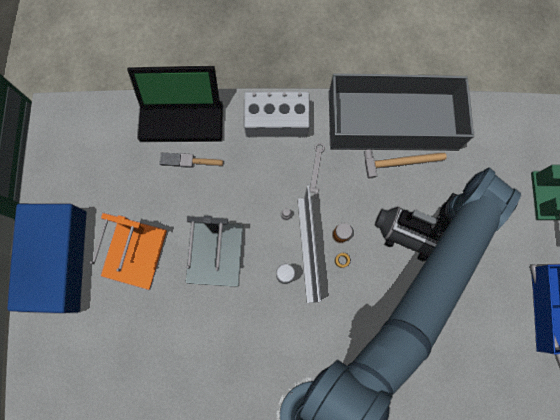

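```bash
python3 - <<'E'
from h import *
movel([.5257,-.3042,.2312],quat(-.409),speed=.02)
pause(.6)
print(read_eef_pos(),read_finger_gap(),read_time_s(),read_ft_force(),np.abs(read_joint_vel()).max())
a=read_camera("side")[:,:,::-1].copy();cv2.imwrite("pics/side12.png",a)
wire("side",a,np.array([.529,-.3005,.160]),R.from_euler('z',-.405).as_matrix(),"pics/w7.png",(452,205),40,7)
sign_off()
E
```

```text
[ 0.52571113 -0.30422313  0.23121354] 0.01448170831929989 27.975 [ 0.64017382 -0.2691404  -2.96215503] 0.002691570426476722
the job is handed in; nothing more can be done
```

View pics/w7.png

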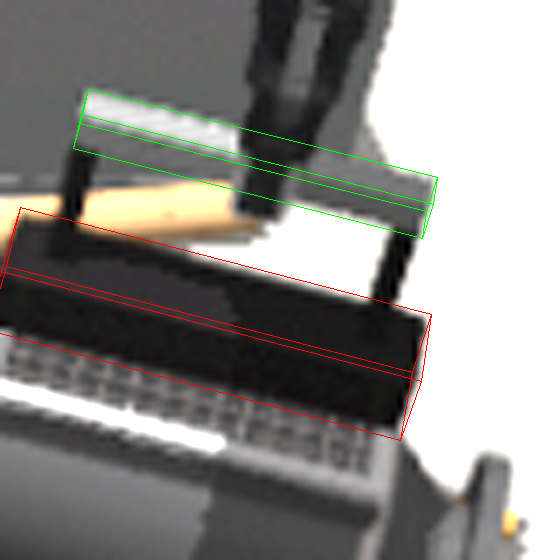

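The lamp is off the hook stand and held, light face down and level, about 2 cm above the mesh window. I handed the job in at 28.0 s; no verdict is reported.

**What I did:** I pinched the handle bar, lifted it 30 mm and drew it 90 mm along the stand's −x. I then carried it over the guard with the face at about 0.26 m and lowered it over the window.

**First grip missed:** The fingers closed just above the bar, because the real fingertips sit about 15–24 mm farther back than stated. I triangulated the tips in both cameras and gripped lower. I then regrasped 9 mm deeper, and that grip held.

**Last checks:**
- **Position:** the side-view outline, drawn for a face 20 mm above the frame and centred on the window, fits the lamp to about 1 px (2–3 mm).
- **Steadiness:** the gap stayed at 14.5 mm, the arm was still, and the wrist force was only about the lamp's weight.
- **Bystanders:** all were in place in the last top view.

**What disagreed:**
- The body fits differed by 2–3 mm between the cameras, so I made a last shift of about 1.5 mm.
- The full fit with height left free gave no usable result at the end. The 2 cm gap therefore rests on the stand's known height and the outline check.
- The gripper read about 14.5 mm on the 16 mm bar.

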